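# Fit the fence-post caps

## Task

Take the stack of wooden fence-post caps apart and dry-fit each cap on the post of its own shape and size: right way up, lying flat on the post top, centred with an even overhang all round, and with its sides in line with the post's. Leave the tin of wood stain standing where it is.

Things in the scene. Friction and masses are not known exactly. Their poses are not given: they have to be found in the camera images.
- cap_long_mid (a point): Longest of the four loose pine caps, lowest of the stack and lying on the bench: an oblong board (light top with a darker bevelled edge, as on all four caps) 120 x 66 x 25 mm (x, y, z), about 0.11 kg. The point is its centre, half-way up (12.5 mm above its underside); x along its 120 mm length, y along its 66 mm width, z up.
- cap_square_mid (a point): Large square pine cap, 66 x 66 x 25 mm, about 0.06 kg, lying on the oblong cap. The point is its centre, half-way up; x and y along its sides, z up.
- cap_round_mid (a point): Round pine cap, a disc 56 mm across and 25 mm thick, about 0.035 kg, lying on the large square cap. The point is its centre, half-way up; z is the disc's axis, up.
- cap_small_mid (a point): Small square pine cap, 36 x 36 x 25 mm, about 0.02 kg, on the top of the stack, on the round cap. The point is its centre, half-way up; x and y along its sides, z up.
- post_long_top (a point): Fixed upright dark-stained post of oblong section 108 x 54 mm, its flat top 60 mm above the bench, on a plywood foot 125 x 80 x 10 mm. The point is the centre of its top face; x along the 108 mm side, y along the 54 mm side, z up. The oblong cap belongs on it (6 mm overhang all round).
- post_square_top (a point): Fixed upright dark-stained post, 54 x 54 mm square, its flat top 70 mm above the bench, on a plywood foot 80 x 80 x 10 mm. The point is the centre of its top face; x and y along its sides, z up. The large square cap belongs on it (6 mm overhang all round).
- post_round_top (a point): Fixed upright dark-stained round post, 44 mm across, its flat top 60 mm above the bench, on a plywood foot 80 x 80 x 10 mm. The point is the centre of its top face, z up. The round cap belongs on it (6 mm overhang all round).
- post_small_top (a point): Fixed upright dark-stained thin post, 24 x 24 mm square, its flat top 50 mm above the bench, on a plywood foot 66 x 66 x 10 mm. The point is the centre of its top face; x and y along its sides, z up. The small square cap belongs on it (6 mm overhang all round).
- tin: Closed tin of wood stain standing loose on the bench, 72 mm across and 88 mm high, about 0.45 kg, metal with a grey band. Its origin is the centre of its underside, z up. Not part of the work: leave it standing where it is.
Mind the look-alikes: they are no part of the job. Leave any blue or orange look-alike of the part that bears cap_round_mid alone.

How it is judged (in metres and radians):
At the end, for the whole second after the job is handed in: Every cap lies at rest and released, flat (6 degrees), right way up, on top of its own post (height within 4 mm), centred within 10 mm (8 mm for the small square one); the sides of the oblong and square caps within 12 degrees of the post's (any quarter turn if square) (horizontal distance between cap_long_mid and post_long_top below 0.01 m and z of cap_long_mid in the frame of post_long_top between 0.008 and 0.017 m and angle between each of cap_long_mid, cap_square_mid, cap_round_mid, cap_small_mid's own z axis and vertical below 0.1 rad and linear speed of each of cap_long, cap_square, cap_round, cap_small below 0.02 m/s and angle between the x axis of cap_long_mid and the x axis of post_long_top, either way round below 0.21 rad and horizontal distance between cap_square_mid and post_square_top below 0.01 m and z of cap_square_mid in the frame of post_square_top between 0.008 and 0.017 m and (angle between the x axis of cap_square_mid and the x axis of post_square_top, either way round below 0.21 rad or angle between the x axis of cap_square_mid and the y axis of post_square_top, either way round below 0.21 rad) and horizontal distance between cap_round_mid and post_round_top below 0.01 m and z of cap_round_mid in the frame of post_round_top between 0.008 and 0.017 m and horizontal distance between cap_small_mid and post_small_top below 0.008 m and z of cap_small_mid in the frame of post_small_top between 0.008 and 0.017 m and (angle between the x axis of cap_small_mid and the x axis of post_small_top, either way round below 0.21 rad or angle between the x axis of cap_small_mid and the y axis of post_small_top, either way round below 0.21 rad)); the robot touches nothing.
It fails at once if the tin of wood stain is knocked over or shoved more than 30 mm (distance of tin from where it was at the start of the episode above 0.03 m or angle between tin's own z axis and vertical above 0.35 rad).
It also fails if it takes over 96 s, if anything falls off the work surface, if the arm or the gripper's body presses on something with over 40 N, if the wrist force passes 120 N, or if a joint passes its speed limit or range.

## Robot

A 7-joint arm with a two-finger parallel gripper is mounted at the origin on the work surface. World frame = base frame: x ahead of the robot, y to its left, z up, the work surface at z = 0. Lengths are in m, angles in degrees, forces in N, time in s.
With the tool pointing down it reaches from about 0.425 to 0.875 m from the base axis. Payload 4.7 kg.
Tool frame: the origin (TCP) lies at the very end of the fingers, on their centre line; the grasp point (between the pads) lies 19 mm behind it; z points along the fingers, y is the line along which they close (so a half turn about z gives the same grasp; the last joint's range is limited). The gripper opens to 87 mm and grips with 3 to 60 N. Pads are 19 mm wide; open, the fingers measure 117 mm over their backs; the gripper's body (75 mm by 190 mm) begins 51 mm behind the grasp point.
Start: joints at [76.496, 18.392, -4.016, 83.108, 1.295, 78.541, -3.26], TCP at [0.161, -0.63, 0.223] pointing down, gripper open.
Joint ranges: [-163.93, 163.93], [-17.29, 119.83], [-79.2, 71.16], [3.27, 140.29], [-89.18, 269.18], [5.43, 117.66], [-154.24, 154.24]. Speed limits (degrees/s): [147.25, 147.25, 180, 180, 180, 180, 180].

## Interface

Orientations are given as [roll, pitch, yaw] about the fixed x, y, z axes, in that order (R = Rz(yaw) Ry(pitch) Rx(roll)).
In Python, from cell import get_obs, read_camera, sign_off, silhouettes gives the robot as it stands.
- The arm moves only by the tool play_rows, never from a script. Its argument "steps" is a list that holds one entry, the list of rows, each a list of 7 numbers: the shift along the tool's x, y, z in m, then the turn, a rotation vector about the tool's x, y, z in rad, then the finger opening in m, from 0 to 0.087. A call has 1 to 12 rows; each row shifts and turns the commanded pose from where the row before left it, along the tool's axes as they then stand; what a row does not reach is not made up. A row lasts 1/10 s, in which the tool goes at most 50 mm and 8.59 degrees, less where a joint would pass 70% of its speed; a pose out of reach is approached as far as the arm can. A call is refused whole if a number of a shift passes 0.05 or a number of a turn 0.15, either way. A call with a gripper value outside its range is refused whole. The fingers move at their own pace and stop on an object; "force" is the grip in N (left out, the last holds). Time passes only in rows, so rows that do not move let the fingers close. It gives the time, the measured TCP pose, the force, the opening and the grip force at its end, in the units of the state.
- get_obs(): the state, without advancing time (a new reading comes with each control period).
- read_camera(name): name is "scene" or "top" or "wrist"; returns a dict with "frame" (400x640x3 uint8, red, green, blue), "intrinsics" (3x3 intrinsics, pixels), "k1" (the pictures are not rectified: a ray, as slopes to the right and down, at radius r is drawn at 1 + k1 r^2 times it, then the intrinsics apply), "view" (4x4, takes a point from world to camera coordinates). Camera axes: x right, y up, looking along -z (the intrinsics and any distortion apply to the point x, -y, -z); pixel columns grow to the right and rows downward; lengths in m; the calibration is good to about 2 mm. A picture is of the moment at which its call begins. There is no depth.
- sign_off(): hands the job in; it is judged then, once.
Trained networks look in the newest picture that a camera, given by its name, has taken for a name from the list of things; names that differ only in an ending like _2 or _b are one class to them, and where a whole thing is asked for, a point or a joint stands for the part that bears it (a point fixed in the world has none). Each returns a list of dicts, best first, with "p" (0 to 1); they miss things now and then, are a little off and sometimes report something else, mostly with a low value. They report only what shows in the picture. A call takes as long as a camera call. They do not tell look-alikes from the thing itself.
- silhouettes(camera, name): "pixels" (400x640 bool, what is visible of it) and "extent" ([left, top, right, bottom] in pixels, round what is visible of it).
The state is a dict: "time_s": time; "qpos": joint angles; "joint_velocities": joint speeds; "effort": joint torques, N m; "tool_pos": TCP position; "tool_rot": TCP orientation; "force": force on the tool from outside, world axes, zero at the start; "wrist_torque": the same for the moment, N m; "grip_width": finger opening in m; "grasp_force": force on a finger pad.
Only numpy, scipy, OpenCV 4.12 (cv2) and the standard library are available. Lean on these libraries where they do the work, as an engineer would, in place of code of your own. Each camera call takes 0.05 s, during which the arm holds its last target. There are 200 camera calls.

## Working session

There is one attempt and no reset: what is moved stays moved. The work goes in short steps, Python scripts to look and compute and a tool call to move; the robot and the scene stay as the last step left them, time stands still between calls to the robot, and variables do not carry over. Pictures are saved under pics/ and viewed, at most 14 in all, crops included, and the job is handed in when it is done.

Besides the shell and the picture viewer there is one more tool, called after "Emit:" as name(argument=value, ...), one argument or row to a line, values as JSON. play_rows: Moves the arm, as the interface text tells. Its arguments: {"type":"object","properties":{"steps":{"type":"array","items":{"type":"array","items":{"type":"array","items":{"type":"number"}}}},"force":{"type":"number"}},"required":["steps"]}

```bash
ls; mkdir -p pics; python3 - <<'E'
from cell import *
import cv2,numpy as np
print(get_obs())
for n in ["scene","top"]:
    c=read_camera(n); cv2.imwrite(f"pics/{n}0.png",c["frame"][:,:,::-1]); print(n,np.round(c["intrinsics"],2).tolist(),c["k1"],np.round(c["view"],4).tolist())
    for k in ["cap_long_mid","cap_square_mid","cap_round_mid","cap_small_mid","tin"]:
        for d in silhouettes(n,k): print(n,k,round(d["p"],2),d["extent"])
E
```

```text
pics
{'time_s': 0.0, 'qpos': array([76.49671644, 18.4387881 , -4.01654605, 83.17434708,  1.29598144,
       78.54204743, -3.26018441]), 'joint_velocities': array([ 0.03354204,  0.10001765, -0.0153012 , -0.03232398, -0.06383963,
        0.06881761,  0.05215475]), 'effort': array([ 2.26586608e-04, -4.91291535e+01, -4.03669160e-01, -3.12528241e+01,
       -6.36410387e-02,  4.36869403e-02,  1.86337852e-04]), 'tool_pos': array([ 0.16048891, -0.62929989,  0.22146961]), 'tool_rot': array([-1.79890121e+02,  6.44919576e-03,  1.43140013e+01]), 'force': array([ 0.14869644, -0.9676843 , -0.54410221]), 'wrist_torque': array([-0.00456654, -0.00459688,  0.01742234]), 'grasp_force': 0.0, 'grip_width': 0.08701583567667145}
scene [[511.9, 0.0, 325.71], [0.0, 511.9, 190.99], [0.0, 0.0, 1.0]] 0.010286295959968642 [[0.8093, 0.5874, 0.004, -0.4601], [-0.4144, 0.566, 0.7126, 0.1633], [0.4163, -0.5784, 0.7015, -1.8175], [0.0, 0.0, 0.0, 1.0]]
scene cap_long_mid 0.77 [342.9, 172.5, 384.9, 204.4]
scene cap_square_mid 0.61 [353.7, 177.4, 381.1, 191.9]
scene cap_round_mid 0.72 [365.1, 157.9, 385.7, 172.2]
scene 
[... 229 characters left out ...]
.5, 200.7, 370.5, 240.8]
top [[493.04, 0.0, 327.92], [0.0, 493.04, 200.18], [0.0, 0.0, 1.0]] 0.030526637030739694 [[-0.0249, -0.9996, 0.0123, -0.0011], [0.9913, -0.0231, 0.1293, -0.597], [-0.1289, 0.0154, 0.9915, -1.1443], [0.0, 0.0, 0.0, 1.0]]
top cap_long_mid 0.82 [242.1, 172.2, 267.5, 227.1]
top cap_long_mid 0.68 [239.9, 187.0, 260.2, 211.6]
top cap_square_mid 0.56 [236.7, 186.3, 266.4, 216.8]
top cap_round_mid 0.76 [200.9, 204.8, 217.4, 226.3]
top cap_round_mid 0.72 [251.6, 136.8, 277.2, 161.8]
top cap_round_mid 0.7 [261.0, 237.5, 284.4, 264.2]
top cap_round_mid 0.48 [244.8, 185.8, 259.9, 212.6]
top cap_small_mid 0.71 [236.7, 190.2, 255.2, 204.7]
top tin 0.89 [308.0, 150.8, 335.0, 189.2]
```

```bash
python3 - <<'E'
import cv2
a=cv2.imread("pics/top0.png");cv2.imwrite("pics/top0c.png",cv2.resize(a[90:340,120:450],None,fx=2.4,fy=2.4,interpolation=cv2.INTER_CUBIC))
a=cv2.imread("pics/scene0.png");cv2.imwrite("pics/scene0c.png",cv2.resize(a[110:290,240:480],None,fx=3.3,fy=3.3,interpolation=cv2.INTER_CUBIC))
E
```

```text
(no output)
```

View pics/top0c.png

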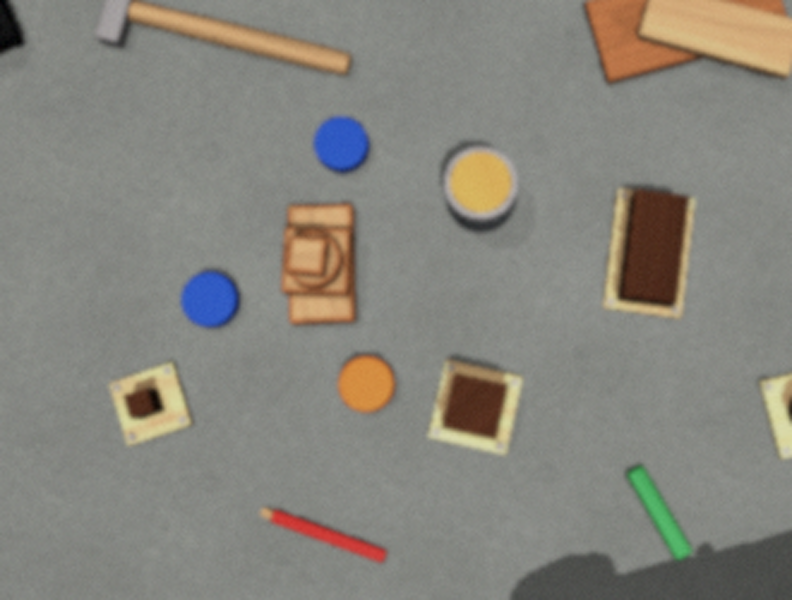

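View pics/scene0c.png

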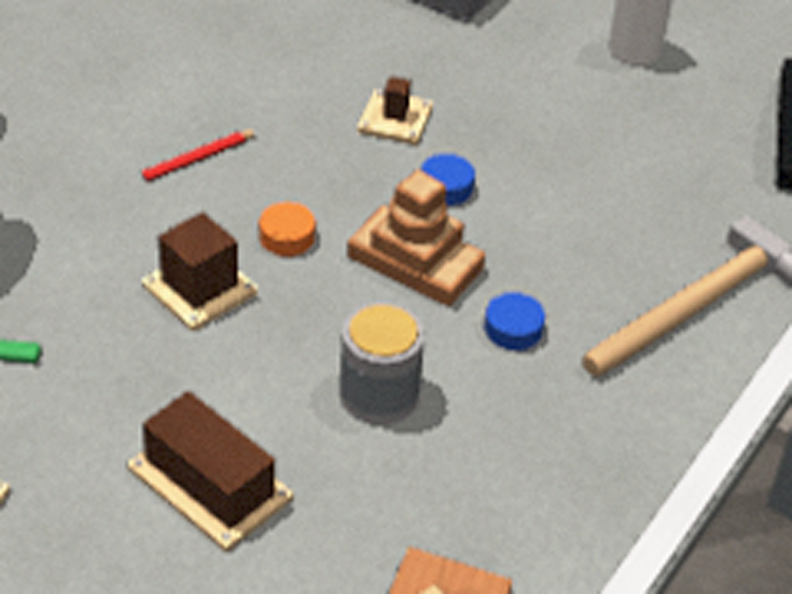

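The top view shows the stack at about (252,198) px and the tin at (320,167). Three look-alikes, two blue and one orange, lie loose. The small, square and long posts sit at (180,257), (318,259) and (393,193), and the round post is partly hidden near (450,262). I'll fit prisms to the dark-brown masks.

```bash
cat > h.py <<'E'
from cell import *
import cv2,numpy as np
from scipy.optimize import minimize
from scipy.spatial.transform import Rotation as R
def proj(c,P):
    P=np.atleast_2d(P); V=c["view"]; q=P@V[:3,:3].T+V[:3,3]
    s=np.stack([q[:,0]/-q[:,2],-q[:,1]/-q[:,2]],1); s=s*(1+c["k1"]*(s**2).sum(1,keepdims=True))
    K=c["intrinsics"]; return s@np.array([[K[0,0],0],[0,K[1,1]]])+[K[0,2],K[1,2]]
def back(c,uv,z):
    K=c["intrinsics"]; d=(np.array(uv,float)-[K[0,2],K[1,2]])/[K[0,0],K[1,1]]; s=d.copy()
    for _ in range(8): s=d/(1+c["k1"]*(s@s))
    V=c["view"]; o=-V[:3,:3].T@V[:3,3]; r=V[:3,:3].T@np.array([s[0],-s[1],-1]); return (o+r*(z-o[2])/r[2])
def poly(sx,sy,round_=False):
    if round_: a=np.linspace(0,2*np.pi,40,endpoint=False); return np.stack([np.cos(a),np.sin(a)],1)*sx/2
    return np.array([[1,1],[1,-1],[-1,-1],[-1,1]])*[sx/2,sy/2]
def hull(c,p,pl,z0,z1):
    a=np.radians(p[2]); q=pl@np.array([[np.cos(a),np.sin(a)],[-np.sin(a),np.cos(a)]])+p[:2]
    P=np.vstack([np.c_[q,np.full(len(q),z)] for z in (z0,z1)])
    return cv2.convexHull(proj(c,P).astype(np.float32))
S=16
def fit(cs,masks,pl,z0,z1,p0,rot=True):
    "max IoU of projected prism with masks"
    wins=[]
    for c,m in zip(cs,masks):
        h=hull(c,p0,pl,z0,z1)[:,0]; lo=np.maximum(h.min(0).astype(int)-25,0); hi=h.max(0).astype(int)+25
        sub=m[lo[1]:hi[1],lo[0]:hi[0]].astype(np.float32); wins.append((lo,cv2.resize(sub,None,fx=4,fy=4,interpolation=cv2.INTER_LINEAR)))
    def cost(v):
        p=[v[0]/100,v[1]/100,v[2]*10 if rot else 0]; t=0
        for c,(lo,w) in zip(cs,wins):
            h=((hull(c,p,pl,z0,z1)-lo+.5)*4-.5); im=np.zeros(w.shape,np.float32)
            cv2.fillConvexPoly(im,np.round(h*S).astype(np.int32),1,shift=4)
            t-=np.minimum(im,w).sum()/np.maximum(np.maximum(im,w).sum(),1)
        return t/len(cs)
    best=None
    for a in ([0,-30,30,15,-15] if rot else [0]):
        v0=np.array([p0[0]*100,p0[1]*100,(p0[2]+a)/10])
        sx=np.vstack([v0,v0+[1,0,0],v0+[0,1,0],v0+[0,0,1]])
        r=minimize(cost,v0,method="Nelder-Mead",options=dict(initial_simplex=sx,xatol=.005,fatol=1e-5,maxiter=250))
        if best is None or r.fun<best.fun: best=r
    v=best.x; return np.array([v[0]/100,v[1]/100,v[2]*10]),-best.fun
def brown(f):
    h=cv2.cvtColor(f,cv2.COLOR_RGB2HSV).astype(int); return ((h[...,2]<110)&(h[...,1]>85)&((h[...,0]<20)|(h[...,0]>170)))
def wood(f):
    h=cv2.cvtColor(f,cv2.COLOR_RGB2HSV).astype(int); return ((h[...,2]>=110)&(h[...,1]>75)&(h[...,0]<25))
def go(x,y,z,yaw=None):
    "tool-axes shift to world target; turn about tool z after the shift"
    o=get_obs(); Rm=R.from_euler("xyz",o["tool_rot"],degrees=True); d=Rm.inv().apply(np.array([x,y,z])-o["tool_pos"])
    print("at",o["tool_pos"].round(4),o["tool_rot"].round(2),"t",round(o["time_s"],2)); print("shift mm",(d*1000).round(1))
    if yaw is not None:
        t=(yaw-o["tool_rot"][2]+90)%180-90; print("turn tool z rad",round(-np.radians(t),3))
E
python3 - <<'E'
from h import *
cs={n:read_camera(n) for n in ("scene","top")}
T=cs["top"];f=T["frame"]
for n,uv in dict(small=(180,257,.05),sq=(318,259,.07),long=(393,193,.06),round=(450,262,.06),tin=(320,167,.088),stack=(252,198,.05)).items():print(n,back(T,uv[:2],uv[2]).round(3))
for px in ((180,257),(318,259),(393,193),(252,223)): print(f[px[1],px[0]])
posts=dict(small=(24,24,.05,180,257),sq=(54,54,.07,318,259),long=(108,54,.06,393,193))
for n,(a,b,h,u,v) in posts.items():
    p0=back(T,(u,v),h)
    for k in (["top"],["scene"],["top","scene"]):
        p0_=[p0[0],p0[1],0]
        r=fit([cs[i] for i in k],[brown(cs[i]["frame"]) for i in k],poly(a/1000,b/1000),.01,h,p0_); print(n,k,r[0].round(4),round(r[1],3))
im=cs["top"]["frame"][:,:,::-1][200:360,360:560]; im2=cs["scene"]["frame"][:,:,::-1][180:340,170:370]
cv2.imwrite("pics/rp.png",cv2.resize(np.hstack([im,im2]),None,fx=2,fy=2))
E
```

```text
small [0.47  0.332 0.05 ]
sq [0.457 0.011 0.07 ]
long [ 0.608 -0.169  0.06 ]
round [ 0.443 -0.295  0.06 ]
tin [0.668 0.002 0.088]
stack [0.605 0.165 0.05 ]
[82 46 33]
[79 43 27]
[78 44 30]
[160 110  74]
small ['top'] [ 0.4705  0.3372 12.4948] 0.76
small ['scene'] [  0.4726   0.3362 -56.9369] 0.532
small ['top', 'scene'] [  0.4713   0.3377 -63.4959] 0.631
sq ['top'] [ 4.58400e-01  1.22000e-02 -1.51189e+01] 0.839
sq ['scene'] [ 4.60100e-01  1.08000e-02 -2.06433e+01] 0.78
sq ['top', 'scene'] [ 4.58900e-01  1.24000e-02 -1.64198e+01] 0.806
long ['top'] [ 0.6109 -0.1683 -9.2791] 0.92
long ['scene'] [  0.6136  -0.1718 -12.3633] 0.857
long ['top', 'scene'] [ 0.6117 -0.1688 -9.8337] 0.882
```

View pics/rp.png

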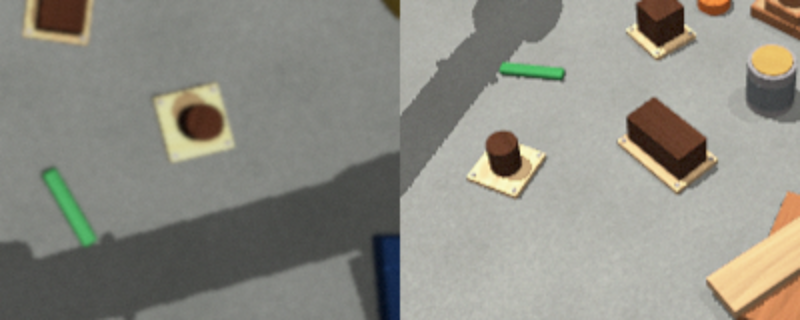

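The round post is at (462,260) in the top view. I'll pass over the posts and take wrist-camera looks on the way.

```bash
python3 - <<'E'
from h import *
c=read_camera("wrist"); V=c["view"]; o=get_obs(); Rm=R.from_euler("xyz",o["tool_rot"],degrees=True)
print("cam in tool",Rm.inv().apply(-V[:3,:3].T@V[:3,3]-o["tool_pos"]).round(3),"look dir tool",Rm.inv().apply(-V[2,:3]).round(3),"img right",Rm.inv().apply(V[0,:3]).round(2),c["intrinsics"].round(1).tolist(),c["k1"])
T=read_camera("top"); print("round",back(T,(462,260),.06).round(3))
go(.40,-.31,.30)
E
```

```text
cam in tool [ 0.075 -0.001 -0.162] look dir tool [-0.274  0.     0.962] img right [-0.  1. -0.] [[359.7, 0.0, 321.4], [0.0, 359.7, 199.6], [0.0, 0.0, 1.0]] -0.025082015041248115
round [ 0.447 -0.323  0.06 ]
at [ 0.1607 -0.6299  0.2226] [179.99   0.    14.32] t 0.8
shift mm [ 311.  -250.7  -77.4]
```

Emit:
play_rows(
  steps=[
    [[0.015,-0.012,-0.004,0,0,0,0.087],[0.036,-0.025,-0.008,0,0,0,0.087],[0.036,-0.025,-0.008,0,0,0,0.087],[0.036,-0.025,-0.008,0,0,0,0.087],[0.036,-0.025,-0.008,0,0,0,0.087],[0.036,-0.025,-0.008,0,0,0,0.087],[0.036,-0.025,-0.008,0,0,0,0.087],[0.036,-0.025,-0.008,0,0,0,0.087],[0.036,-0.025,-0.008,0,0,0,0.087],[0.036,-0.025,-0.008,0,0,0,0.087],[0.015,-0.012,-0.004,0,0,0,0.087],[0,0,0,0,0,0,0.087]],
  ],
)

```text
time_s: 2.0
tool_pos: [0.4451, -0.2961, 0.3039]
tool_rot: [180.0, -0.1, 14.8]
force: [-0.4, 0.5, -0.0]
grip_width: 0.0869
grasp_force: 0.0
```

```bash
python3 - <<'E'
from h import *
c=read_camera("wrist"); cv2.imwrite("pics/w1.png",c["frame"][:,:,::-1])
print(get_obs()["tool_pos"])
m=brown(c["frame"])
print("round",fit([c],[m],poly(.044,0,True),.01,.06,[.447,-.323,0],False))
print("long",fit([c],[m],poly(.108,.054),.01,.06,[.611,-.169,-9]))
go(.46,.02,.30)
E
```

```text
[ 0.44312533 -0.29879773  0.30320023]
round (array([ 0.46354503, -0.3120911 ,  2.63493651]), np.float64(0.029725609347224236))
long (array([ 0.61457279, -0.16883664, -6.99124449]), np.float64(0.8505985736846924))
at [ 0.4431 -0.2988  0.3032] [ 1.7994e+02 -1.0000e-02  1.4570e+01] t 2.05
shift mm [  96.5 -304.3    2.9]
```

View pics/w1.png

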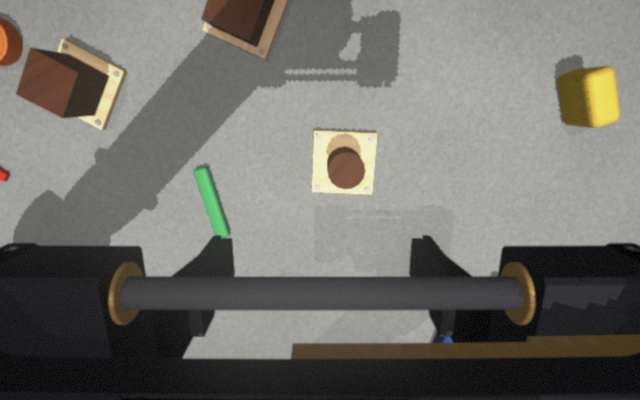

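The wrist view shows the round post at about (345,168) and the square post at left (65,80). I'll back-project the round post to check it against the prior.

```bash
python3 - <<'E'
from h import *
c=read_camera("wrist"); m=brown(c["frame"])
print(proj(c,[.447,-.323,.06]),proj(c,[.611,-.169,.06]),back(c,(346,168),.06), c["frame"][168,346], m[150:185,330:360].sum())
p=back(c,(346,168),.06)
print("round",fit([c],[m],poly(.044,0,True),.01,.06,[p[0],p[1],0],False))
T=read_camera("top"); S_=read_camera("scene")
mt=brown(T["frame"]);ms=brown(S_["frame"])
print(back(T,(462,260),.06),fit([T],[mt],poly(.044,0,True),.01,.06,[.447,-.323,0],False),fit([S_],[ms],poly(.044,0,True),.01,.06,[.447,-.323,0],False))
print(proj(T,[.447,-.323,.06]),proj(S_,[.447,-.323,.06]))
d=get_obs();Rm=R.from_euler("xyz",d["tool_rot"],degrees=True);V=c["view"];print(Rm.inv().apply(-V[:3,:3].T@V[:3,3]-d["tool_pos"]).round(3),Rm.inv().apply(-V[2,:3]).round(3))
E
```

```text
[[343.60593448 167.38660367]] [[239.23154984 -26.27627304]] [ 0.44700259 -0.32584133  0.06      ] [128  90  71] 26
round (array([  0.4643795 ,  -0.31103599, -21.63105841]), np.float64(0.03194577246904373))
[ 0.44685929 -0.3228342   0.06      ] (array([  0.47096657,  -0.30280126, -32.90773086]), np.float64(0.047204967588186264)) (array([ 0.44836828, -0.32448522,  6.44494952]), np.float64(0.6796971559524536))
[[462.067659   259.93724854]] [[220.57991837 250.16680842]]
[ 0.078 -0.005 -0.163] [-0.273  0.003  0.962]
```

```bash
sed -i 's/\[...,2\]<110)&(h\[...,1\]>85)/[...,2]<142)\&(h[...,1]>70)/' h.py; python3 - <<'E'
from h import *
cs={n:read_camera(n) for n in ("scene","top","wrist")}
ms={n:brown(cs[n]["frame"]) for n in cs}
for n,(a,b,h,p) in dict(round=(44,0,.06,(.447,-.324,0)),small=(24,24,.05,(.4713,.3375,12)),sq=(54,54,.07,(.459,.012,-15)),long=(108,54,.06,(.612,-.169,-9))).items():
    for k in (["top"],["scene"],["wrist"]):
        if k==["wrist"] and n in("small","long"): continue
        r=fit([cs[i] for i in k],[ms[i] for i in k],poly(a/1000,b/1000,n=="round"),.01,h,p,n!="round"); print(n,k,r[0].round(4),round(r[1],3))
go(.52,.10,.30)
E
```

```text
round ['top'] [  0.4715  -0.304  -23.0932] 0.077
round ['scene'] [ 0.4478 -0.3249  0.8601] 0.827
round ['wrist'] [ 0.4473 -0.3229  4.8959] 0.859
small ['top'] [ 0.4709  0.3381 19.2559] 0.813
small ['scene'] [ 0.4716  0.336  25.0074] 0.601
sq ['top'] [ 4.58300e-01  1.27000e-02 -1.38634e+01] 0.878
sq ['scene'] [ 4.59700e-01  1.18000e-02 -1.89394e+01] 0.742
sq ['wrist'] [  0.4588   0.012  -11.643 ] 0.752
long ['top'] [ 0.6082 -0.1712 -6.3554] 0.85
long ['scene'] [ 0.6134 -0.172  -9.7612] 0.87
at [ 0.4411 -0.3022  0.3022] [-1.7999e+02  4.0000e-02  1.4160e+01] t 2.35
shift mm [ 175.  -370.7    2.2]
```

Emit:
play_rows(
  steps=[
    [[0.01,-0.02,0,0,0,0,0.087],[0.0165,-0.035,0,0,0,0,0.087],[0.0165,-0.035,0,0,0,0,0.087],[0.0165,-0.035,0,0,0,0,0.087],[0.0165,-0.035,0,0,0,0,0.087],[0.0165,-0.035,0,0,0,0,0.087],[0.0165,-0.035,0,0,0,0,0.087],[0.0165,-0.035,0,0,0,0,0.087],[0.0165,-0.035,0,0,0,0,0.087],[0.0165,-0.035,0,0,0,0,0.087],[0.0165,-0.035,0,0,0,0,0.087],[0,0,0,0,0,0,0.087]],
  ],
)

```text
time_s: 3.55
tool_pos: [0.5198, 0.1068, 0.3026]
tool_rot: [-179.8, -0.1, 14.8]
force: [-0.9, 1.1, -0.5]
grip_width: 0.087
grasp_force: 0.0
```

```bash
python3 - <<'E'
from h import *
c=read_camera("wrist"); cv2.imwrite("pics/w2.png",c["frame"][:,:,::-1])
m=brown(c["frame"])
for n,(a,b,h,p) in dict(small=(24,24,.05,(.4713,.3375,20)),sq=(54,54,.07,(.459,.012,-15)),long=(108,54,.06,(.612,-.169,-9))).items():
    print(n,proj(c,[p[0],p[1],h]).round(),end=" ")
    r=fit([c],[m],poly(a/1000,b/1000),.01,h,p); print(r[0].round(4),round(r[1],3))
for k in ["cap_long_mid","cap_square_mid","cap_round_mid","cap_small_mid"]:
    for d in silhouettes("wrist",k): print(k,round(d["p"],2),d["extent"])
go(.54,.15,.30,0)
E
```

```text
small [[122. 154.]] [ 0.4702  0.3377 22.3052] 0.55
sq [[388. 237.]] [ 4.58500e-01  1.27000e-02 -1.46985e+01] 0.918
long [[578. 150.]] [ 0.6111 -0.1691 -8.6883] 0.935
cap_long_mid 0.96 [256.8, 14.9, 333.5, 135.2]
cap_square_mid 0.7 [253.1, 34.7, 326.7, 115.5]
cap_round_mid 0.98 [283.3, 161.1, 327.5, 205.5]
cap_round_mid 0.96 [264.4, 46.5, 314.2, 103.2]
cap_round_mid 0.59 [172.8, 52.4, 222.3, 109.6]
cap_small_mid 0.55 [260.2, 49.1, 308.5, 94.8]
at [0.5204 0.0986 0.3023] [1.7996e+02 3.0000e-02 1.4120e+01] t 3.8
shift mm [ 31.6 -45.1   2.3]
turn tool z rad 0.246
```

View pics/w2.png

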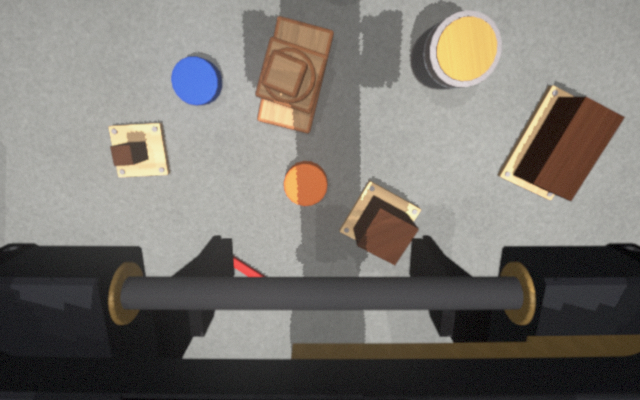

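The wrist view shows the stack near (290,75), with the small cap at (285,72). The square post at (390,235), long post at (575,150) and small post at (128,153) are all confirmed.

```bash
cat >> h.py <<'E'
CAPS=dict(long=(.12,.066),square=(.066,.066),round=(.056,0),small=(.036,.036))
def capfit(name,z0,p0,cams=("wrist","top"),rmax=30):
    for n in cams:
        c=read_camera(n); t=proj(c,[p0[0],p0[1],z0+.0125])[0]; best=None
        for d in silhouettes(n,f"cap_{name}_mid"):
            e=d["extent"]; ctr=np.array([(e[0]+e[2])/2,(e[1]+e[3])/2])
            if np.linalg.norm(ctr-t)<rmax and (best is None): best=d
        if best is None: print(name,n,"none near",t.round()); continue
        r=fit([c],[best["pixels"]],poly(*CAPS[name],name=="round"),z0,z0+.025,p0,name!="round")
        print(name,n,"p",round(best["p"],2),r[0].round(4),"iou",round(r[1],3))
E
python3 - <<'E'
from h import *
c=read_camera("wrist"); p=back(c,(285,72),.1); print(p)
p=(p[0],p[1],0)
capfit("small",.075,p,("wrist","top","scene"),15); capfit("round",.05,p,rmax=15); capfit("square",.025,p); capfit("long",0,p)
E
```

```text
[0.6068468  0.15747574 0.1       ]
small wrist p 0.92 [ 0.6042  0.1687 -6.7016] iou 0.908
small top none near [253. 195.]
small scene p 0.59 [ 0.6037  0.1694 15.2688] iou 0.746
round wrist p 0.93 [ 0.6037  0.1653 -6.6056] iou 0.329
round top none near [254. 196.]
square wrist p 0.7 [ 0.6056  0.1666 -2.9536] iou 0.351
square top none near [256. 198.]
long wrist p 0.84 [0.6066 0.165  1.038 ] iou 0.435
long top none near [257. 199.]
```

```bash
python3 - <<'E'
from h import *
c=read_camera("wrist"); T=read_camera("top")
V=c["view"];print("cam",(-V[:3,:3].T@V[:3,3]).round(3),"topcam",(-T["view"][:3,:3].T@T["view"][:3,3]).round(3))
print(proj(c,[.6042,.1687,.1]),proj(c,[.6068,.1575,.1]),proj(T,[.6042,.1687,.1]))
for d in silhouettes("wrist","cap_small_mid"): print(d["p"],d["extent"],np.argwhere(d["pixels"]).mean(0),d["pixels"].sum())
for d in silhouettes("top","cap_small_mid"): print("top",d["p"],d["extent"])
im=c["frame"][:,:,::-1].copy(); 
def dr(im,c,p,pl,z0,z1,s,off):
    h=((hull(c,p,pl,z0,z1)[:,0]-off+.5)*s-.5).astype(np.int32); cv2.polylines(im,[h],True,(0,255,0),1)
a=cv2.resize(im[0:150,220:360],None,fx=4,fy=4,interpolation=cv2.INTER_CUBIC); dr(a,c,(.6042,.1687,-6.7),poly(.036,.036),.075,.1,4,[220,0])
dr(a,c,(.606,.165,1),poly(.12,.066),0,.025,4,[220,0])
cv2.imwrite("pics/ov.png",a)
E
```

```text
cam [0.592 0.121 0.465] topcam [0.444 0.003 1.212]
[[275.77425238  72.21507614]] [[287.74198088  72.46306662]] [[247.07328368 195.35099388]]
0.64 [251.4, 49.3, 300.4, 94.3] [ 72.27927928 276.7997228 ] 1443
```

View pics/ov.png

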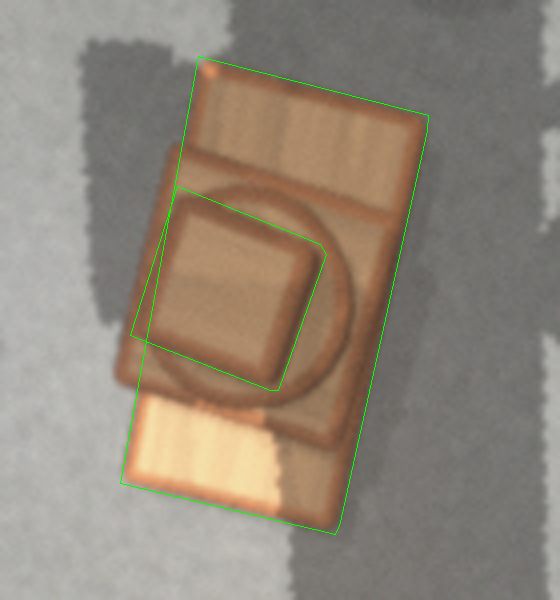

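The overlay shows the oblong fit is good. The small cap sits about 2.5 px right of its fit, so it is at roughly (.604,.167), yaw −6°. I'll go above it.

```bash
python3 -c "
from h import *
go(.604,.167,.18,-6)"
```

```text
at [0.5202 0.1007 0.3025] [1.800e+02 1.000e-02 1.431e+01] t 4.95
shift mm [ 97.6 -43.5 122.5]
turn tool z rad 0.355
```

Emit:
play_rows(
  steps=[
    [[0.015,-0.007,0,0,0,0,0.087],[0.025,-0.011,0.01,0,0,0,0.087],[0.025,-0.011,0.015,0,0,0,0.087],[0.0226,-0.01,0.015,0,0,0,0.087],[0.01,-0.0045,0.015,0,0,0,0.087],[0,0,0.02,0,0,0.09,0.087],[0,0,0.02,0,0,0.09,0.087],[0,0,0.02,0,0,0.09,0.087],[0,0,0.0075,0,0,0.085,0.087],[0,0,0,0,0,0,0.087],[0,0,0,0,0,0,0.087]],
  ],
)

```text
time_s: 6.05
tool_pos: [0.6042, 0.1671, 0.1803]
tool_rot: [-180.0, -0.0, -5.9]
force: [0.0, -0.1, 0.8]
grip_width: 0.0873
grasp_force: 0.0
```

```bash
python3 - <<'E'
from h import *
c=read_camera("wrist")
capfit("small",.075,(.604,.167,-6),("wrist",),60); capfit("small",.075,(.604,.167,-6),("wrist",),60);
cv2.imwrite("pics/w3.png",c["frame"][:,:,::-1]); print(proj(c,[.604,.167,.1]))
go(.604,.167,.079,-6)
E
```

```text
small wrist p 0.65 [ 0.6044  0.1687 -5.8636] iou 0.928
small wrist p 0.71 [ 0.6043  0.1688 -5.9818] iou 0.926
[[323.26543715 207.20947081]]
at [0.6044 0.1671 0.1807] [-1.7998e+02 -6.0000e-02 -5.9900e+00] t 6.3
shift mm [ -0.5   0.2 101.7]
turn tool z rad 0.0
```

View pics/w3.png

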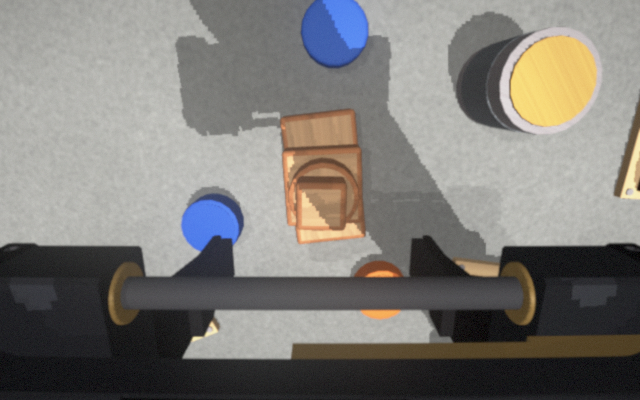

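The small cap is centred between the fingers at (322,205). Now descend and grip.

Emit:
play_rows(
  steps=[
    [[0,-0.001,0.02,0,0,0,0.087],[0,0,0.025,0,0,0,0.087],[0,0,0.025,0,0,0,0.087],[0,0,0.02,0,0,0,0.087],[0,0,0.011,0,0,0,0.087],[0,0,0,0,0,0,0.05],[0,0,0,0,0,0,0.03],[0,0,0,0,0,0,0.03],[0,0,0,0,0,0,0.03],[0,0,0,0,0,0,0.03],[0,0,0,0,0,0,0.03]],
  ],
  force=15,
)

```text
time_s: 7.4
tool_pos: [0.6044, 0.168, 0.0795]
tool_rot: [-180.0, -0.0, -6.0]
force: [-0.8, -0.1, -0.2]
grip_width: 0.0472
grasp_force: 0.0
```

Emit:
play_rows(
  steps=[
    [[0,0,0,0,0,0,0.03],[0,0,0,0,0,0,0.03],[0,0,0,0,0,0,0.03],[0,0,0,0,0,0,0.03],[0,0,0,0,0,0,0.03],[0,0,-0.01,0,0,0,0.03],[0,0,-0.02,0,0,0,0.03],[0,0,-0.03,0,0,0,0.03],[0,0,-0.03,0,0,0,0.03],[0,0,-0.02,0,0,0,0.03]],
  ],
)

```text
time_s: 8.4
tool_pos: [0.6049, 0.1686, 0.1921]
tool_rot: [-179.9, -0.2, -6.0]
force: [0.3, -0.2, -0.5]
grip_width: 0.0354
grasp_force: 15.0
```

```bash
python3 -c "
from h import *
o=get_obs();print(o['grip_width'],o['grasp_force'])
go(.4707,.337,.16,20)"
```

```text
0.035436212270736483 14.973984807729721
at [0.6049 0.1686 0.1921] [-1.7994e+02 -1.6000e-01 -6.0100e+00] t 8.4
shift mm [-151.2 -153.4   31.8]
turn tool z rad -0.454
```

Small cap gripped, width 35.4 mm. I'll go to just short of the small post for a closer look.

Emit:
play_rows(
  steps=[
    [[-0.012,-0.008,0,0,0,0,0.03],[-0.028,-0.019,0,0,0,0,0.03],[-0.036,-0.025,0,0,0,0,0.03],[-0.036,-0.025,0,0,0,0,0.03],[-0.036,-0.025,0,0,0,0,0.03],[-0.036,-0.025,0,0,0,0,0.03],[-0.022,-0.014,0,0,0,0,0.03],[0,0,0,0,0,-0.114,0.03],[0,0,0,0,0,-0.114,0.03],[0,0,0,0,0,-0.114,0.03],[0,0,0,0,0,-0.112,0.03],[0,0,0,0,0,0,0.03]],
  ],
)

```text
time_s: 9.6
tool_pos: [0.4126, 0.3299, 0.1881]
tool_rot: [180.0, 0.1, 20.1]
force: [0.1, 0.0, 0.1]
grip_width: 0.036
grasp_force: 15.0
```

```bash
python3 - <<'E'
from h import *
c=read_camera("wrist"); f=c["frame"]
m=brown(f)
print(proj(c,[.4707,.337,.05]))
r=fit([c],[m],poly(.024,.024),.01,.05,(.4707,.337,20)); print(r)
# foot: cream
h=cv2.cvtColor(f,cv2.COLOR_RGB2HSV).astype(int); foot=(h[...,1]>40)&(h[...,0]<35)
r2=fit([c],[foot],poly(.066,.066),0,.01,(.4707,.337,20)); print("foot",r2)
a=cv2.resize(f[:,:,::-1][60:260,220:420],None,fx=3,fy=3,interpolation=cv2.INTER_CUBIC)
for q,pl,z0,z1 in ((r[0],poly(.024,.024),.01,.05),(r2[0],poly(.066,.066),0,.01)):
    cv2.polylines(a,[((hull(c,q,pl,z0,z1)[:,0]-[220,60]+.5)*3-.5).astype(np.int32)],True,(0,255,0),1)
cv2.imwrite("pics/w4.png",a)
go(.4707,.337,.16,20)
E
```

```text
[[339.09736734 119.88873971]]
(array([ 0.46994002,  0.33845962, 20.00288508]), np.float64(0.8975014686584473))
foot (array([ 0.46979334,  0.33858943, 17.6196252 ]), np.float64(0.8032691478729248))
at [0.413  0.3298 0.1883] [1.7998e+02 8.0000e-02 1.9900e+01] t 9.65
shift mm [56.8 12.9 28.2]
turn tool z rad -0.002
```

View pics/w4.png

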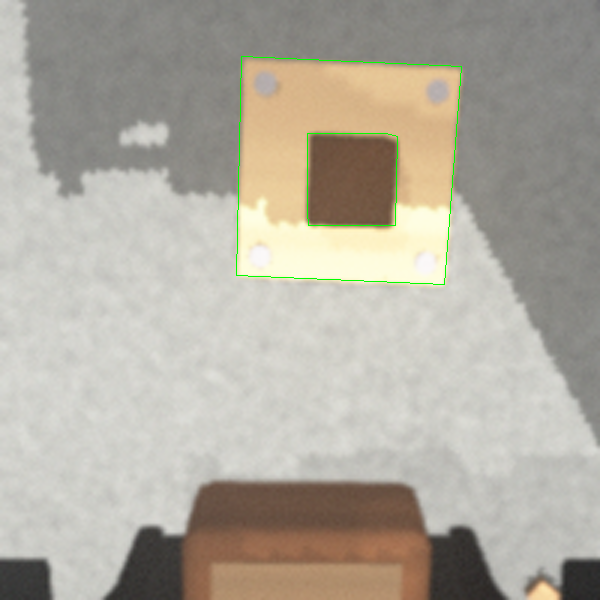

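The overlay agrees well: post at (.470,.3385), yaw about 19°. Place the cap.

Emit:
play_rows(
  steps=[
    [[0.012,0.0024,0,0,0,0,0.03],[0.018,0.0036,0,0,0,0,0.03],[0.017,0.0034,0.01,0,0,0,0.03],[0.0096,0.0018,0.02,0,0,0,0.03],[0,0,0.025,0,0,0,0.03],[0,0,0.025,0,0,0,0.03],[0,0,0.02,0,0,0,0.03],[0,0,0.014,0,0,0,0.03],[0,0,0.01,0,0,0,0.03],[0,0,0.005,0,0,0,0.03],[0,0,0.003,0,0,0,0.03],[0,0,0,0,0,0,0.03]],
  ],
)

```text
time_s: 10.85
tool_pos: [0.4713, 0.3389, 0.0573]
tool_rot: [-180.0, -0.0, 20.0]
force: [-0.2, 0.1, -0.5]
grip_width: 0.0358
grasp_force: 15.0
```

```bash
python3 -c "
from h import *
go(.470,.3385,.056,19);print(get_obs()['force'])"
```

```text
at [0.4713 0.3389 0.0573] [-1.800e+02 -3.000e-02  1.997e+01] t 10.85
shift mm [-1.4 -0.1  1.3]
turn tool z rad 0.017
[-0.20093316  0.14283477 -0.45895224]
```

Emit:
play_rows(
  steps=[
    [[-0.001,0,0.001,0,0,0.017,0.03],[0,0,0.001,0,0,0,0.03],[0,0,0,0,0,0,0.03],[0,0,0,0,0,0,0.06],[0,0,0,0,0,0,0.06],[0,0,0,0,0,0,0.06],[0,0,0,0,0,0,0.06],[0,0,0,0,0,0,0.06],[0,0,-0.01,0,0,0,0.06],[0,0,-0.03,0,0,0,0.087],[0,0,-0.04,0,0,0,0.087],[0,0,-0.04,0,0,0,0.087]],
  ],
)

```text
time_s: 12.05
tool_pos: [0.4697, 0.3383, 0.1768]
tool_rot: [-180.0, 0.0, 19.0]
force: [0.9, -0.4, 0.4]
grip_width: 0.0766
grasp_force: 0.0
```

```bash
python3 - <<'E'
from h import *
capfit("small",.05,(.47,.3385,19),("wrist","top"),40)
go(.55,.165,.22,0)
E
```

```text
small wrist p 0.6 [ 0.4702  0.3395 17.2951] iou 0.931
small top none near [176. 257.]
at [0.4707 0.3388 0.1766] [ 1.800e+02 -1.600e-01  1.901e+01] t 12.25
shift mm [ 18.5 190.2 -43.3]
turn tool z rad 0.332
```

The small cap is fitted within about 1 mm. Back to the stack for the round cap.

Emit:
play_rows(
  steps=[
    [[0.003,0.012,-0.01,0,0,0,0.087],[0.006,0.028,-0.01,0,0,0,0.087],[0.008,0.036,-0.01,0,0,0,0.087],[0.008,0.038,0,0,0,0,0.087],[0.008,0.038,0,0,0,0,0.087],[0.006,0.032,0,0,0,0,0.087],[0.003,0.014,0,0,0,0,0.087],[0,0,0,0,0,0.11,0.087],[0,0,0,0,0,0.11,0.087],[0,0,0,0,0,0.112,0.087],[0,0,0,0,0,0,0.087],[0,0,0,0,0,0,0.087]],
  ],
)

```text
time_s: 13.45
tool_pos: [0.5738, 0.1653, 0.2047]
tool_rot: [-180.0, 0.1, 0.2]
force: [0.1, 0.6, -0.5]
grip_width: 0.087
grasp_force: 0.0
```

```bash
cat >> h.py <<'E'
def ov(c,items,fn,s=3,w=200):
    u=hull(c,*items[0])[:,0].mean(0); o=np.maximum((u-w//2).astype(int),0)
    a=cv2.resize(c["frame"][o[1]:o[1]+w,o[0]:o[0]+w,::-1],None,fx=s,fy=s,interpolation=cv2.INTER_CUBIC)
    for i in items: cv2.polylines(a,[((hull(c,*i)[:,0]-o+.5)*s-.5).astype(np.int32)],True,(0,255,0),1)
    cv2.imwrite(fn,a)
E
python3 - <<'E'
from h import *
capfit("round",.05,(.604,.166,0),("wrist",),20);capfit("square",.025,(.604,.166,0),("wrist",),20);capfit("long",0,(.604,.166,0),("wrist",),20)
c=read_camera("wrist")
ov(c,[((.604,.166,0),poly(.056,0,True),.05,.075)],"pics/w5.png")
go(.604,.166,.16,-5)
E
```

```text
round wrist p 0.68 [0.6044 0.1665 4.7083] iou 0.941
square wrist p 0.82 [ 0.606   0.167  -2.8297] iou 0.323
long wrist p 0.93 [0.6066 0.1653 0.8772] iou 0.393
at [0.5743 0.1648 0.205 ] [1.8e+02 1.0e-02 2.0e-02] t 13.8
shift mm [29.7 -1.2 45. ]
turn tool z rad 0.088
```

View pics/w5.png

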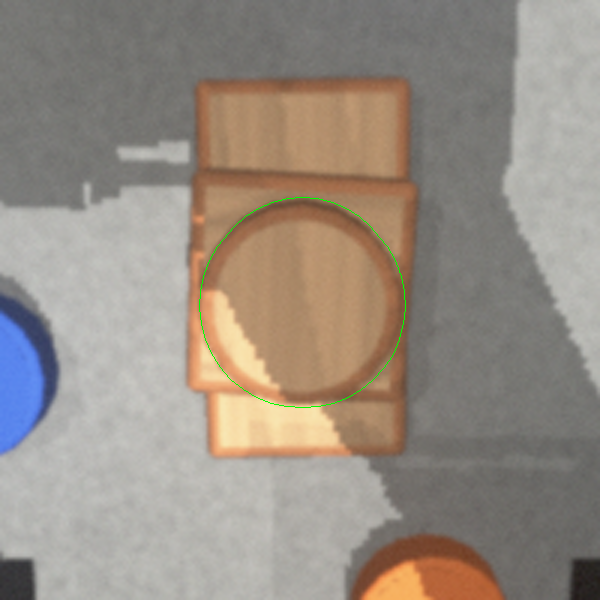

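The round cap is visible at (.604,.166) and the fit agrees. Grasp it.

Emit:
play_rows(
  steps=[
    [[0.01,-0.0006,0.015,0,0,0,0.087],[0.012,-0.0006,0.025,0,0,0,0.087],[0.008,0,0.03,0,0,0,0.087],[0,0,0.03,0,0,0,0.087],[0,0,0.025,0,0,0,0.087],[0,0,0.015,0,0,0,0.087],[0,0,0.01,0,0,0,0.075],[0,0,0,0,0,0,0.05],[0,0,0,0,0,0,0.05],[0,0,0,0,0,0,0.05],[0,0,0,0,0,0,0.05],[0,0,0,0,0,0,0.05]],
  ],
)

```text
time_s: 15.0
tool_pos: [0.6052, 0.1662, 0.0563]
tool_rot: [-180.0, -0.1, -0.0]
force: [-0.7, 0.3, 3.9]
grip_width: 0.0555
grasp_force: 15.0
```

Emit:
play_rows(
  steps=[
    [[0,0,0,0,0,0,0.05],[0,0,0,0,0,0,0.05],[0,0,0,0,0,0,0.05],[0,0,0,0,0,0,0.05]],
  ],
)

```text
time_s: 15.4
tool_pos: [0.6052, 0.1662, 0.0562]
tool_rot: [-180.0, -0.1, -0.0]
force: [-0.7, -0.1, 6.2]
grip_width: 0.0554
grasp_force: 15.0
```

Emit:
play_rows(
  steps=[
    [[0,0,-0.01,0,0,0,0.05],[0,0,-0.025,0,0,0,0.05],[0,0,-0.035,0,0,0,0.05],[0,0,-0.035,0,0,0,0.05],[-0.0025,0.008,-0.025,0,0,0,0.05],[-0.0075,0.0235,-0.01,0,0,0,0.05],[-0.011,0.034,0,0,0,0,0.05],[-0.0125,0.039,0,0,0,0,0.05],[-0.0125,0.039,0,0,0,0,0.05],[-0.0125,0.039,0,0,0,0,0.05],[-0.0125,0.039,0,0,0,0,0.05],[-0.0125,0.039,0,0,0,0,0.05]],
  ],
)

```text
time_s: 16.6
tool_pos: [0.5199, -0.0958, 0.1953]
tool_rot: [180.0, -0.0, 0.0]
force: [0.9, 0.6, 0.3]
grip_width: 0.0558
grasp_force: 15.0
```

Emit:
play_rows(
  steps=[
    [[-0.0125,0.039,0,0,0,0,0.05],[-0.0125,0.039,0,0,0,0,0.05],[-0.0125,0.039,0,0,0,0,0.05],[-0.0125,0.039,0,0,0,0,0.05],[-0.0125,0.039,0,0,0,0,0.05],[-0.0085,0.0272,0,0,0,0,0.05],[-0.0035,0.01,0,0,0,0,0.05],[0,0,0,0,0,0,0.05],[0,0,0,0,0,0,0.05]],
  ],
)

```text
time_s: 17.5
tool_pos: [0.4472, -0.3245, 0.1951]
tool_rot: [-179.9, -0.0, 0.1]
force: [1.0, 1.5, 0.2]
grip_width: 0.0556
grasp_force: 15.0
```

```bash
python3 - <<'E'
from h import *
c=read_camera("wrist"); m=brown(c["frame"]); 
h=cv2.cvtColor(c["frame"],cv2.COLOR_RGB2HSV).astype(int); foot=(h[...,1]>40)&(h[...,0]<35)
print(proj(c,[.4475,-.3235,.01]),fit([c],[foot],poly(.08,.08),0,.01,(.4475,-.3235,17)))
ov(c,[((.4475,-.3235,0),poly(.044,0,True),.01,.06),((.4475,-.3235,17),poly(.08,.08),0,.01)],"pics/w6.png")
go(.4475,-.3235,.07,0)
E
```

```text
[[321.81237071 175.59024845]] (array([ 0.40677674, -0.3273335 , 69.15584297]), np.float64(0.6087760925292969))
at [ 0.4475 -0.3242  0.1952] [-1.7995e+02 -3.0000e-02  1.8000e-01] t 17.55
shift mm [-1.000e-01 -6.000e-01  1.252e+02]
turn tool z rad 0.003
```

View pics/w6.png

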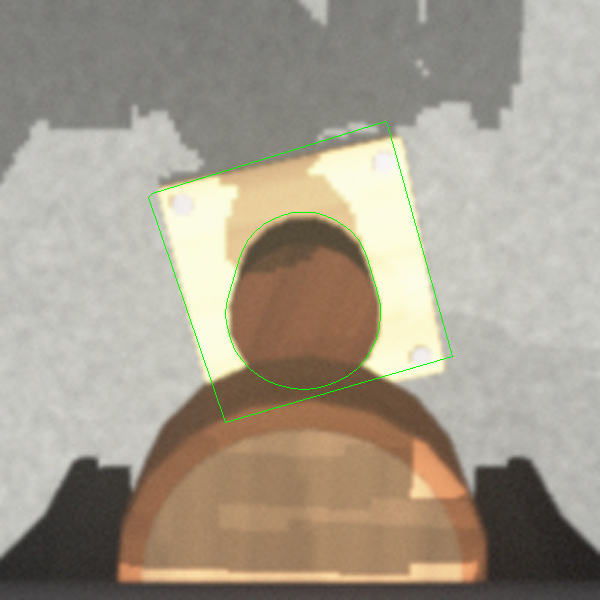

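Overlay matches within about 1 mm; the post is slightly nearer. Lower the cap.

Emit:
play_rows(
  steps=[
    [[-0.0008,0,0.015,0,0,0,0.05],[0,0,0.03,0,0,0,0.05],[0,0,0.03,0,0,0,0.05],[0,0,0.025,0,0,0,0.05],[0,0,0.015,0,0,0,0.05],[0,0,0.008,0,0,0,0.05],[0,0,0.003,0,0,0,0.05],[0,0,0.0015,0,0,0,0.05],[0,0,0.001,0,0,0,0.05],[0,0,0,0,0,0,0.05]],
  ],
)

```text
time_s: 18.55
tool_pos: [0.446, -0.3271, 0.0674]
tool_rot: [179.9, -0.1, -0.0]
force: [-0.1, -0.3, -0.3]
grip_width: 0.0552
grasp_force: 15.0
```

Emit:
play_rows(
  steps=[
    [[0,0,0.001,0,0,0,0.05],[0,0,0,0,0,0,0.05],[0,0,0,0,0,0,0.08],[0,0,0,0,0,0,0.08],[0,0,0,0,0,0,0.08],[0,0,0,0,0,0,0.08],[0,0,0,0,0,0,0.08],[0,0,-0.01,0,0,0,0.08],[0,0,-0.03,0,0,0,0.087],[0,0,-0.04,0,0,0,0.087],[0,0,-0.04,0,0,0,0.087],[0,0,0,0,0,0,0.087]],
  ],
)

```text
time_s: 19.75
tool_pos: [0.4489, -0.3286, 0.1927]
tool_rot: [179.6, -0.5, 0.0]
force: [0.2, -0.4, 0.8]
grip_width: 0.0865
grasp_force: 0.0
```

```bash
python3 - <<'E'
from h import *
capfit("round",.06,(.447,-.324,0),("wrist","scene"),40)
go(.57,.165,.20,0)
E
```

```text
round wrist p 0.6 [ 0.4449 -0.326  -1.5845] iou 0.926
round scene p 0.61 [ 0.4462 -0.3297  4.8943] iou 0.896
at [ 0.4448 -0.3263  0.1847] [-1.7995e+02  8.0000e-02 -1.0000e-02] t 19.95
shift mm [ 125.1 -491.4  -15. ]
turn tool z rad -0.0
```

Emit:
play_rows(
  steps=[
    [[0.003,-0.012,-0.01,0,0,0,0.087],[0.007,-0.028,-0.005,0,0,0,0.087],[0.01,-0.04,0,0,0,0,0.087],[0.01,-0.04,0,0,0,0,0.087],[0.01,-0.04,0,0,0,0,0.087],[0.01,-0.04,0,0,0,0,0.087],[0.01,-0.04,0,0,0,0,0.087],[0.01,-0.04,0,0,0,0,0.087],[0.01,-0.04,0,0,0,0,0.087],[0.01,-0.04,0,0,0,0,0.087],[0.01,-0.04,0,0,0,0,0.087],[0.01,-0.04,0,0,0,0,0.087]],
  ],
)

```text
time_s: 21.15
tool_pos: [0.5549, 0.1158, 0.2003]
tool_rot: [180.0, 0.1, 0.0]
force: [1.0, 0.1, 0.1]
grip_width: 0.0871
grasp_force: 0.0
```

Emit:
play_rows(
  steps=[
    [[0.008,-0.034,0,0,0,0,0.087],[0.005,-0.012,0,0,0,0,0.087],[0.002,-0.005,0,0,0,0,0.087],[0,0,0,0,0,0,0.087],[0,0,0,0,0,0,0.087]],
  ],
)

```text
time_s: 21.65
tool_pos: [0.5706, 0.1623, 0.2002]
tool_rot: [179.9, 0.0, -0.1]
force: [-0.5, 0.2, 0.2]
grip_width: 0.0868
grasp_force: 0.0
```

```bash
python3 - <<'E'
from h import *
capfit("square",.025,(.604,.166,-3),("wrist",),20);capfit("long",0,(.606,.165,0),("wrist",),20)
c=read_camera("wrist")
w=wood(c["frame"]); print("union long",fit([c],[w],poly(.12,.066),0,.025,(.606,.165,1)))
ov(c,[((.6055,.167,-3),poly(.066,.066),.025,.05),((.6066,.165,.9),poly(.12,.066),0,.025)],"pics/w7.png")
go(.6055,.167,.16,-3)
E
```

```text
square wrist p 0.74 [ 0.6058  0.1667 -3.1446] iou 0.972
long wrist p 0.93 [0.6066 0.1654 0.6123] iou 0.386
union long (array([0.60605709, 0.16562244, 0.47954507]), np.float64(0.9406945705413818))
at [0.5707 0.1631 0.2006] [ 1.7996e+02 -1.0000e-02 -1.1000e-01] t 21.9
shift mm [34.8 -4.  40.6]
turn tool z rad 0.05
```

View pics/w7.png

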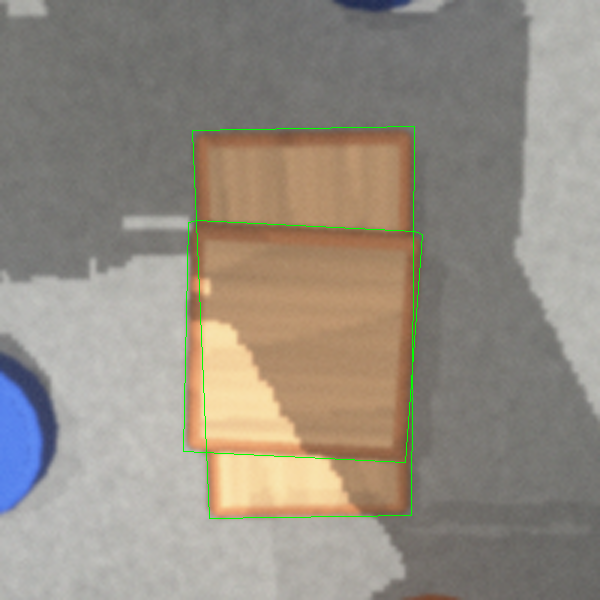

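Both outlines fit: square cap at (.6055,.1667), yaw −3°. Grasp it.

Emit:
play_rows(
  steps=[
    [[0.01,-0.0012,0.015,0,0,0,0.087],[0.014,-0.0012,0.025,0,0,0,0.087],[0.0108,-0.0012,0.03,0,0,0,0.087],[0,0,0.03,0,0,0.052,0.087],[0,0,0.03,0,0,0,0.087],[0,0,0.02,0,0,0,0.087],[0,0,0.0125,0,0,0,0.087],[0,0,0.0075,0,0,0,0.087],[0,0,0,0,0,0,0.06],[0,0,0,0,0,0,0.06],[0,0,0,0,0,0,0.06],[0,0,0,0,0,0,0.06]],
  ],
)

```text
time_s: 23.1
tool_pos: [0.6062, 0.1679, 0.0317]
tool_rot: [-180.0, -0.1, -3.0]
force: [-0.5, -0.8, 1.5]
grip_width: 0.0657
grasp_force: 15.0
```

Emit:
play_rows(
  steps=[
    [[0,0,0,0,0,0,0.06],[0,0,0,0,0,0,0.06],[0,0,0,0,0,0,0.06],[0,0,0,0,0,0,0.06],[0,0,0,0,0,0,0.06]],
  ],
  force=20,
)

```text
time_s: 23.6
tool_pos: [0.6062, 0.1679, 0.0317]
tool_rot: [180.0, -0.1, -3.0]
force: [0.4, -1.3, 6.4]
grip_width: 0.0656
grasp_force: 20.0
```

Emit:
play_rows(
  steps=[
    [[0,0,-0.01,0,0,0,0.06],[0,0,-0.025,0,0,0,0.06],[0,0,-0.035,0,0,0,0.06],[0,0,-0.035,0,0,0,0.06],[-0.0083,0.0094,-0.025,0,0,0,0.06],[-0.02,0.023,-0.01,0,0,0,0.06],[-0.025,0.03,0,0,0,0,0.06],[-0.03,0.035,0,0,0,0,0.06],[-0.03,0.035,0,0,0,0,0.06],[-0.02,0.022,0,0,0,0,0.06],[-0.006,0.008,0,0,0,0.1,0.06],[0,0,0,0,0,0.092,0.06]],
  ],
)

```text
time_s: 24.8
tool_pos: [0.4564, 0.0111, 0.1707]
tool_rot: [179.9, -0.0, -14.4]
force: [0.4, 0.0, -1.0]
grip_width: 0.0661
grasp_force: 20.0
```

```bash
python3 - <<'E'
from h import *
for _ in range(3): c=read_camera("wrist")
ov(c,[((.4586,.0125,-14),poly(.054,.054),.01,.07),((.4586,.0125,-14),poly(.08,.08),0,.01)],"pics/w8.png")
go(.4586,.0125,.078,-14)
E
```

```text
at [0.4576 0.0132 0.1708] [ 1.7998e+02 -2.0000e-02 -1.3870e+01] t 24.95
shift mm [ 1.1  0.4 92.8]
turn tool z rad 0.002
```

View pics/w8.png

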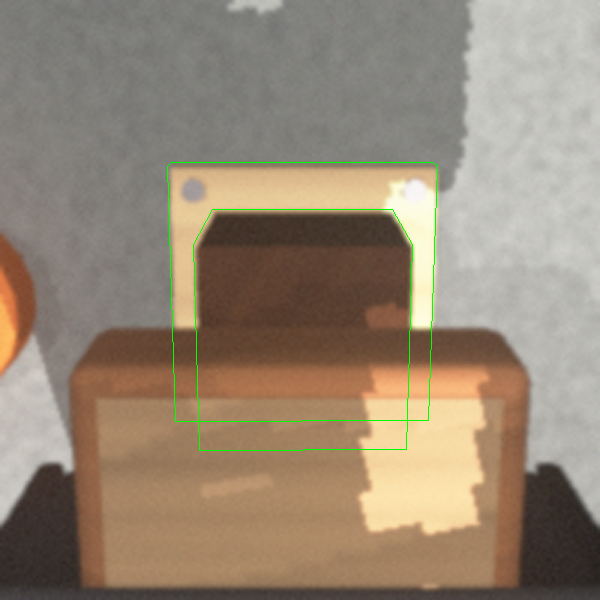

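The alignment is very good. Lower and release.

Emit:
play_rows(
  steps=[
    [[0.0005,0,0.015,0,0,0,0.06],[0,0,0.025,0,0,0,0.06],[0,0,0.025,0,0,0,0.06],[0,0,0.015,0,0,0,0.06],[0,0,0.008,0,0,0,0.06],[0,0,0.003,0,0,0,0.06],[0,0,0.0015,0,0,0,0.06],[0,0,0.001,0,0,0,0.06],[0,0,0,0,0,0,0.06],[0,0,0,0,0,0,0.06]],
  ],
)

```text
time_s: 25.95
tool_pos: [0.4587, 0.0128, 0.0775]
tool_rot: [180.0, -0.1, -14.0]
force: [0.0, -0.3, -0.9]
grip_width: 0.0656
grasp_force: 20.0
```

Emit:
play_rows(
  steps=[
    [[0,0,0.001,0,0,0,0.06],[0,0,0,0,0,0,0.06],[0,0,0,0,0,0,0.087],[0,0,0,0,0,0,0.087],[0,0,0,0,0,0,0.087],[0,0,0,0,0,0,0.087],[0,0,0,0,0,0,0.087],[0,0,-0.01,0,0,0,0.087],[0,0,-0.03,0,0,0,0.087],[0,0,-0.04,0,0,0,0.087],[0,0,-0.03,0,0,0,0.087],[0,0,0,0,0,0,0.087]],
  ],
)

```text
time_s: 27.15
tool_pos: [0.4614, 0.0131, 0.191]
tool_rot: [-180.0, -0.5, -14.0]
force: [0.0, 0.0, 0.1]
grip_width: 0.087
grasp_force: 0.0
```

```bash
python3 - <<'E'
from h import *
capfit("square",.07,(.4586,.0125,-14),("wrist","scene"),40)
go(.57,.165,.20,0)
E
```

```text
square wrist p 0.88 [ 4.57500e-01  1.40000e-02 -1.45012e+01] iou 0.957
square scene p 0.82 [  0.457    0.0149 -13.5912] iou 0.901
at [0.4575 0.0128 0.1852] [ 1.7997e+02  9.0000e-02 -1.3990e+01] t 27.35
shift mm [  72.4 -174.9  -15. ]
turn tool z rad -0.244
```

Emit:
play_rows(
  steps=[
    [[0.006,-0.013,-0.01,0,0,0,0.087],[0.0125,-0.03,-0.005,0,0,0,0.087],[0.0155,-0.038,0,0,0,0,0.087],[0.0155,-0.038,0,0,0,0,0.087],[0.013,-0.033,0,0,0,0,0.087],[0.007,-0.017,0,0,0,0,0.087],[0.003,-0.006,0,0,0,-0.1,0.087],[0,0,0,0,0,-0.1,0.087],[0,0,0,0,0,-0.05,0.087],[0,0,0,0,0,0,0.087],[0,0,0,0,0,0,0.087]],
  ],
)

```text
time_s: 28.45
tool_pos: [0.5703, 0.1649, 0.1999]
tool_rot: [180.0, 0.1, 0.3]
force: [-0.0, -0.5, -0.2]
grip_width: 0.087
grasp_force: 0.0
```

```bash
python3 - <<'E'
from h import *
capfit("long",0,(.606,.165,0),("wrist",),20)
c=read_camera("wrist")
r=fit([c],[wood(c["frame"])],poly(.12,.066),0,.025,(.606,.165,1)); print(r)
go(r[0][0],r[0][1],.005,.5)
T=read_camera("top")
for d in silhouettes("top","tin"): print(d["p"],d["extent"])
E
```

```text
long wrist p 0.68 [0.6066 0.1655 0.7452] iou 0.963
(array([0.60613829, 0.16528184, 0.82744357]), np.float64(0.9649179577827454))
at [0.5707 0.165  0.2007] [1.7998e+02 4.0000e-02 2.9000e-01] t 28.6
shift mm [ 35.5  -0.2 195.6]
turn tool z rad -0.004
0.71 [305.2, 148.9, 335.8, 189.5]
0.37 [166.4, 238.6, 200.5, 275.6]
```

Emit:
play_rows(
  steps=[
    [[0.012,0,0.015,0,0,0,0.087],[0.014,0,0.028,0,0,-0.006,0.087],[0.0098,0,0.035,0,0,0,0.087],[0,0,0.035,0,0,0,0.087],[0,0,0.035,0,0,0,0.087],[0,0,0.024,0,0,0,0.087],[0,0,0.015,0,0,0,0.087],[0,0,0.0075,0,0,0,0.087],[0,0,0,0,0,0,0.06],[0,0,0,0,0,0,0.06],[0,0,0,0,0,0,0.06],[0,0,0,0,0,0,0.06]],
  ],
  force=25,
)

```text
time_s: 29.9
tool_pos: [0.6077, 0.1654, 0.0079]
tool_rot: [180.0, -0.1, 0.7]
force: [-0.5, -0.6, 2.7]
grip_width: 0.0657
grasp_force: 25.0
```

Emit:
play_rows(
  steps=[
    [[0,0,0,0,0,0,0.06],[0,0,0,0,0,0,0.06],[0,0,0,0,0,0,0.06],[0,0,0,0,0,0,0.06],[0,0,0,0,0,0,0.06]],
  ],
)

```text
time_s: 30.4
tool_pos: [0.6077, 0.1654, 0.0079]
tool_rot: [180.0, -0.1, 0.7]
force: [-0.4, -0.5, 6.6]
grip_width: 0.0659
grasp_force: 25.0
```

Emit:
play_rows(
  steps=[
    [[0,0,-0.01,0,0,0,0.06],[0,0,-0.025,0,0,0,0.06],[0,0,-0.035,0,0,0,0.06],[0,0,-0.035,0,0,0,0.06],[0,0,-0.035,0,0,0,0.06],[0,0.008,-0.02,0,0,0,0.06],[0,0.02,-0.01,0,0,0,0.06],[0,0.032,0,0,0,0,0.06],[0,0.04,0,0,0,0,0.06],[0,0.04,0,0,0,0,0.06],[0,0.04,0,0,0,0,0.06],[0,0.04,0,0,0,0,0.06]],
  ],
)

```text
time_s: 31.6
tool_pos: [0.6088, -0.0559, 0.1768]
tool_rot: [180.0, 0.0, 0.7]
force: [0.4, 0.3, -1.7]
grip_width: 0.0657
grasp_force: 25.0
```

Emit:
play_rows(
  steps=[
    [[0,0.04,0,0,0,0,0.06],[0,0.036,0,0,0,0,0.06],[0,0.024,0,0,0,0,0.06],[0,0.014,0,0,0,0.05,0.06],[0,0,0,0,0,0.06,0.06],[0,0,0,0,0,0.058,0.06],[0,0,0,0,0,0,0.06],[0,0,0,0,0,0,0.06],[0,0,0,0,0,0,0.06]],
  ],
)

```text
time_s: 32.5
tool_pos: [0.6107, -0.1678, 0.1766]
tool_rot: [-180.0, 0.0, -8.9]
force: [0.6, -0.8, -0.4]
grip_width: 0.0657
grasp_force: 25.0
```

```bash
python3 - <<'E'
from h import *
c=read_camera("wrist")
ov(c,[((.6113,-.169,-8.9),poly(.108,.054),.01,.06),((.6113,-.169,-8.9),poly(.125,.08),0,.01)],"pics/w9.png")
go(.6115,-.169,.069,-8.9); print(get_obs()["grip_width"])
E
```

```text
at [ 0.6107 -0.168   0.1766] [-180.      0.     -8.88] t 32.55
shift mm [  0.9   0.9 107.6]
turn tool z rad 0.0
0.065921151447587
```

View pics/w9.png

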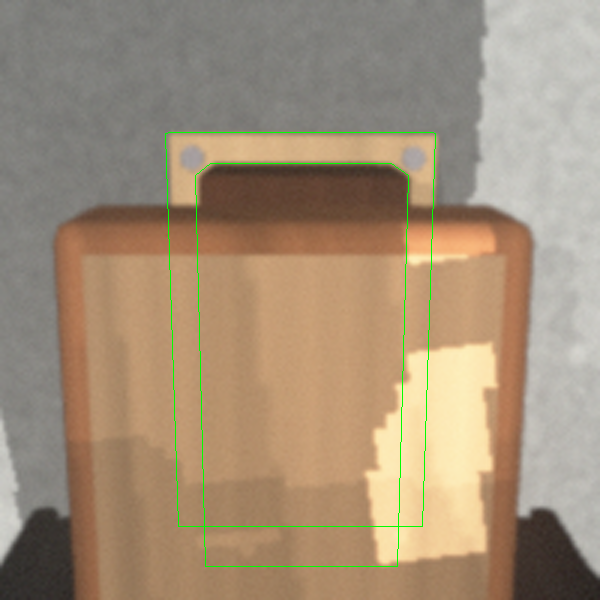

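The post lines up with the overlay. Lower the oblong cap; about 108 mm to go.

Emit:
play_rows(
  steps=[
    [[0.0005,0.0009,0.015,0,0,0,0.06],[0,0,0.028,0,0,0,0.06],[0,0,0.028,0,0,0,0.06],[0,0,0.018,0,0,0,0.06],[0,0,0.01,0,0,0,0.06],[0,0,0.005,0,0,0,0.06],[0,0,0.0025,0,0,0,0.06],[0,0,0.001,0,0,0,0.06],[0,0,0,0,0,0,0.06],[0,0,0,0,0,0,0.06]],
  ],
)

```text
time_s: 33.55
tool_pos: [0.6116, -0.1697, 0.0699]
tool_rot: [180.0, -0.1, -9.0]
force: [-0.4, 0.5, -0.3]
grip_width: 0.0659
grasp_force: 25.0
```

Emit:
play_rows(
  steps=[
    [[0,0,0.001,0,0,0,0.06],[0,0,0.001,0,0,0,0.06],[0,0,0,0,0,0,0.06],[0,0,0,0,0,0,0.087],[0,0,0,0,0,0,0.087],[0,0,0,0,0,0,0.087],[0,0,0,0,0,0,0.087],[0,0,0,0,0,0,0.087],[0,0,-0.01,0,0,0,0.087],[0,0,-0.03,0,0,0,0.087],[0,0,-0.04,0,0,0,0.087],[0,0,-0.04,0,0,0,0.087]],
  ],
)

```text
time_s: 34.75
tool_pos: [0.6108, -0.1693, 0.1888]
tool_rot: [-180.0, 0.0, -8.9]
force: [1.6, -0.6, -0.4]
grip_width: 0.0869
grasp_force: 0.0
```

```bash
python3 - <<'E'
from h import *
read_camera("wrist")
capfit("long",.06,(.6113,-.169,-9),("wrist","scene"),40)
go(.40,-.31,.26,14)
E
```

```text
long wrist p 0.59 [ 0.6095 -0.1684 -9.0016] iou 0.959
long scene p 0.93 [ 0.6099 -0.1704 -9.1223] iou 0.946
at [ 0.6108 -0.1696  0.1872] [179.97  -0.    -8.95] t 35.0
shift mm [-186.4  171.5  -72.7]
turn tool z rad -0.401
```

The oblong cap is on, about 2 mm off. Now a check look at the round cap.

Emit:
play_rows(
  steps=[
    [[-0.01,0.01,-0.01,0,0,0,0.087],[-0.025,0.023,-0.02,0,0,0,0.087],[-0.03,0.028,-0.02,0,0,0,0.087],[-0.035,0.032,-0.02,0,0,0,0.087],[-0.035,0.032,0,0,0,0,0.087],[-0.03,0.028,0,0,0,0,0.087],[-0.0214,0.0185,0,0,0,0,0.087],[0,0,0,0,0,0,0.087],[0,0,0,0,0,0,0.087],[0,0,0,0,0,0,0.087],[0,0,0,0,0,0,0.087]],
  ],
)

```text
time_s: 36.1
tool_pos: [0.4023, -0.3081, 0.2563]
tool_rot: [-180.0, 0.0, -8.8]
force: [-0.9, -0.4, 0.2]
grip_width: 0.0869
grasp_force: 0.0
```

```bash
python3 - <<'E'
from h import *
read_camera("wrist");capfit("round",.06,(.447,-.324,0),("wrist",),40)
c=read_camera("wrist"); h=cv2.cvtColor(c["frame"],cv2.COLOR_RGB2HSV).astype(int); foot=(h[...,1]>40)&(h[...,0]<35)
rf=fit([c],[foot],poly(.08,.08),0,.01,(.447,-.324,14)); print("foot",rf)
ov(c,[((.447,-.324,0),poly(.056,0,True),.06,.085),(rf[0],poly(.08,.08),0,.01)],"pics/w10.png")
E
```

```text
round wrist p 0.71 [ 0.4455 -0.3256  0.3164] iou 0.94
foot (array([ 0.4467698 , -0.32392391, 12.12473225]), np.float64(0.9321533441543579))
```

View pics/w10.png

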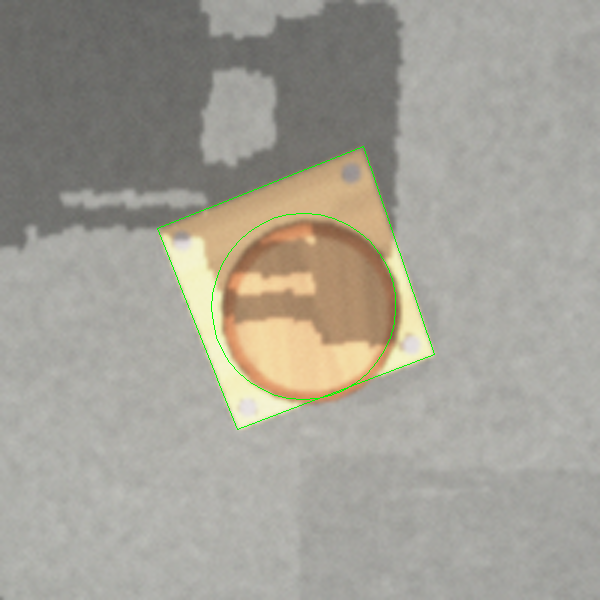

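The round cap sits about 2–3 mm off centre, within tolerance. All four caps are measured in place, so I'm handing in.

```bash
python3 - <<'E'
from h import *
capfit("small",.05,(.47,.3385,19),("scene",),15); capfit("square",.07,(.4586,.0125,-14),("scene",),15)
print(sign_off())
E
```

```text
small scene p 0.43 [ 0.4698  0.3408 26.3196] iou 0.769
square scene p 0.85 [ 4.57100e-01  1.42000e-02 -1.59174e+01] iou 0.938
the job is handed in; nothing more can be done
None
```

All four caps are on their own posts, measured about 1–3 mm off centre after release. The tin was not disturbed, and the job was handed in at about 36 s; no verdict came back.

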